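Set freshly soled burnishing blocks under the sprung keeper and wind the timer

TASK

Stand every freshly soled burnishing block on its sole in the setting tray, one block to a bay. Then swing the sprung keeper bar shut across the blocks, against its spring, and lock it with the pin, pushed fully home through the bar's eye into the hole of the catch block. Last of all wind the bench timer clockwise by its wing key, one partial turn after another, up to its stop, and leave the glue jar, spool and hammer where they are.

Things in the scene. Friction and masses are not known exactly. Their poses are not given: they have to be found in the camera images.
- tray: aluminium setting tray fixed to the bench: floor plate 300 (x) x 96 (y) x 8 mm, a row of four bays along its x in the middle, a steel catch block at its -x end and the keeper's pivot post at its +x end. Origin: centre of the underside, z up.
- bay0 (a point): centre of the floor of one of the tray's four bays (bay0 nearest the catch block, bay3 nearest the pivot). Same axes as the tray. A bay is 40 mm (tray x) by 88 mm (tray y) inside with walls 14 mm high above its floor, and takes one block with its long side along tray y.
- bay1 (a point): centre of the floor of one of the tray's four bays (bay0 nearest the catch block, bay3 nearest the pivot). Same axes as the tray. A bay is 40 mm (tray x) by 88 mm (tray y) inside with walls 14 mm high above its floor, and takes one block with its long side along tray y.
- bay2 (a point): centre of the floor of one of the tray's four bays (bay0 nearest the catch block, bay3 nearest the pivot). Same axes as the tray. A bay is 40 mm (tray x) by 88 mm (tray y) inside with walls 14 mm high above its floor, and takes one block with its long side along tray y.
- bay3 (a point): centre of the floor of one of the tray's four bays (bay0 nearest the catch block, bay3 nearest the pivot). Same axes as the tray. A bay is 40 mm (tray x) by 88 mm (tray y) inside with walls 14 mm high above its floor, and takes one block with its long side along tray y.
- catch (a point): centre of the mouth of the upright hole in the catch block (44 x 44 mm steel block, its top 58 mm above the bench, at tray x -115 mm). Hole 15 mm wide, 50 mm deep, slightly chamfered.
- pivot (a point): upright pivot axis of the keeper, at tray x +115 mm, at the underside of the bar. The bar is 20 mm wide and 8 mm thick, its underside 66 mm and its top 74 mm above the bench; a block in the tray reaches 60 mm.
- keeper (a joint): angle of the keeper, a steel bar that turns level about the pivot. 0 = open, where its spring holds it, swung out to the tray's -y side; grows as it is swung clockwise from above; at 1.2 rad it is shut, across all bays, its eye over the catch hole (stop at 1.26). The spring pulls it open with 0.7 N at the eye when open, 2.4 N when shut; let go, it swings open again.
- eye (a point): centre of the 18 mm hole in the 38 mm square end of the keeper, at the bar's top face, 74 mm above the bench, 230 mm from the pivot axis. When shut there are 8 mm between the bar and the top of the catch block.
- pin: locking pin, 105 mm high, 0.12 kg, upright in a stand. Tapered steel shank 12 mm thick, 54 mm long; round flange 34 mm wide from 54 to 60 mm; square wooden grip 18 x 18 mm from 60 to 105 mm. Origin: centre of the tip; z up the pin, x and y square to the grip's faces. Put through the eye, it can draw the keeper shut. Fully home its flange lies on the bar and its tip is 38 mm down the catch hole.
- pin_stand: wooden block 60 x 60 x 56 mm fixed to the bench, with an upright 16 mm through hole in the middle in which the pin stands at the start, its flange on the top. Origin: centre of the underside.
- block0: T-shaped hardwood burnishing block with a thin brown leather sole underneath: base 32 (own x) x 70 (own y) x 22 mm high, with an upright grip rib 12 mm thick (own x) x 60 mm long (own y) on top, from 22 to 52 mm high. Origin: centre of the underside; z up. About 0.12 kg, stands on the bench on its sole. May be absent.
- block1: T-shaped hardwood burnishing block with a thin brown leather sole underneath: base 32 (own x) x 70 (own y) x 22 mm high, with an upright grip rib 12 mm thick (own x) x 60 mm long (own y) on top, from 22 to 52 mm high. Origin: centre of the underside; z up. About 0.12 kg, stands on the bench on its sole. May be absent.
- block2: T-shaped hardwood burnishing block with a thin brown leather sole underneath: base 32 (own x) x 70 (own y) x 22 mm high, with an upright grip rib 12 mm thick (own x) x 60 mm long (own y) on top, from 22 to 52 mm high. Origin: centre of the underside; z up. About 0.12 kg, stands on the bench on its sole. May be absent.
- block3: T-shaped hardwood burnishing block with a thin brown leather sole underneath: base 32 (own x) x 70 (own y) x 22 mm high, with an upright grip rib 12 mm thick (own x) x 60 mm long (own y) on top, from 22 to 52 mm high. Origin: centre of the underside; z up. About 0.12 kg, stands on the bench on its sole. May be absent.
- timer: grey clockwork bench timer fixed to the bench, a case 120 x 120 x 60 mm high with a white dial on top and the brass wing key upright in its middle. Origin: centre of the underside.
- key (a joint): angle of the timer's key about its upright axis; grows as the key is turned clockwise seen from above (winding). It starts between 0 and 0.6 rad; stop at 6.0 rad, fully wound. It is sprung, so turning gets stiffer (0.09 N m at first, 0.15 N m at the end), but a clutch keeps it where it is let go, so it can be gripped anew for each partial turn.
- key_grip (a point): middle of the wing of the key on its axis, 92 mm above the bench; it turns with the key. The wing is 56 mm long (own x), 10 mm thick (own y), and 34 mm high (72 to 106 mm above the bench).
- spool: bystander: blue thread spool, 48 mm wide, 60 mm high, standing. Origin: centre of the underside.
- glue: bystander: white glue jar with a black cap, 60 mm wide, 85 mm high. Origin: centre of the underside.
- mallet: bystander: hammer 200 mm long lying on the bench. Origin: centre of its underside.
Things that resemble listed ones, but are neither listed nor needed, are in the scene too. Leave any red look-alike of the block1 alone. What is shaped like the block3 but turquoise is not meant.

How it is judged:
By the outcome, as a careful person would: the job done as asked, in the order asked, and still so for the second after the job is handed in, with the robot touching nothing.
Of block0, block1, block2, block3 only 2 to 4 are there at a start; the rules pass over those that are not, and their reading is None.
At some moment in a run one of block0, block1, block2, block3 may be knocked a few centimetres aside while the robot is not near it.
It also fails if it takes over 210 s, if anything falls off the work surface, if the arm or the gripper's body presses on something with over 40 N, if the wrist force passes 120 N, or if a joint passes its speed limit or range.

ROBOT

A 7-joint arm with a two-finger parallel gripper is mounted at the origin on the work surface. World frame = base frame: x ahead of the robot, y to its left, z up, the work surface at z = 0. Lengths are in m, angles in rad, forces in N, time in s.
With the tool pointing down it reaches from about 0.425 to 0.925 m from the base axis. Payload 6.8 kg.
Tool frame: the origin (TCP) lies on the mounting face of the last link; the fingertips stand 182 mm ahead of it and the grasp point (between the pads) lies 163 mm ahead of it; z points along the fingers, y is the line along which they close (so a half turn about z gives the same grasp; the last joint's range is limited). The gripper opens to 88 mm and grips with 3 to 60 N. Pads are 20 mm wide; open, the fingers measure 115 mm over their backs; the gripper's body (75 mm by 178 mm) begins 61 mm behind the grasp point.
Start: joints at [1.238, 0.477, 0.022, 1.555, -0.011, 1.109, -0.083], TCP at [0.15, -0.658, 0.405] pointing down, gripper open.
Joint ranges: [-2.96, 2.96], [-0.34, 2.1], [-1.41, 1.46], [0.24, 2.44], [-1.37, 4.51], [0.17, 1.92], [-2.96, 2.96]. Speed limits (rad/s): [2.39, 2.39, 3.14, 3.14, 3.14, 3.14, 3.14].

INTERFACE

Orientations are given as a unit quaternion [w, x, y, z].
In Python, from plant import arm gives the robot as it stands. The module is installed in compiled form; this text tells all that it offers.
- The arm moves only by the shell command python3 -m inch 'ROWS'. ROWS is JSON, one flat list of numbers, 5 for each row, row after row: the closure, from -1 (fully open) to 1 (shut), so that 0 is half open, then the shift along the world's x, y, z normalised to -1 to 1, where 1 is 500 mm, then the turn about the world's z normalised to -1 to 1, where 1 is 45 degrees. A call has 1 to 10 rows; each row is the pose to reach, as a shift and turn from the pose commanded when the call began; what a row does not reach only later rows make up. A row lasts 1/8 s, in which the tool goes at most 62.5 mm and 10.7 degrees, less where a joint would pass 70% of its speed; a pose out of reach is approached as far as the arm can. A call with a number of a shift or a turn outside -1 to 1 is refused whole. A call with a gripper value outside its range is refused whole. The fingers move at their own pace and stop on an object; the grip force is fixed at half the most. Time passes only in rows, so rows that repeat a pose let the fingers close. It gives the time, the measured TCP pose, the force, the opening and the grip force at its end, in the units of the state.
- arm.state(): the state, without advancing time (a new reading comes with each control period).
- arm.read_camera(name): name is "scene" or "top" or "wrist"; returns a dict with "pixels" (400x640x3 uint8, red, green, blue), "z_map" (400x640 float32, m along the optical axis (not along the pixel's ray), 0 where there is no reading), "K" (3x3 intrinsics, pixels), "R" (3x3) and "t" (3): a world point X has camera coordinates R X + t; the wrist camera has in their place "mount" (4x4, takes a point from camera to tool coordinates, whose origin is the TCP and whose axes are the flange's). Camera axes: x right, y down, z forward; pixel columns grow to the right and rows downward; lengths in m; the calibration is good to about 2 mm. A picture is of the moment at which its call begins: read the wrist's pose just before it.
- arm.close_job(): hands the job in; it is judged then, once.
Trained networks look in the newest picture that a camera, given by its name, has taken for a name from the list of things; names that differ only in an ending like _2 or _b are one class to them, and where a whole thing is asked for, a point or a joint stands for the part that bears it (a point fixed in the world has none). Each returns a list of dicts, best first, with "p" (0 to 1); they miss things now and then, are a little off and sometimes report something else, mostly with a low value. They report only what shows in the picture. A call takes as long as a camera call. They do not tell look-alikes from the thing itself.
- arm.recognise(thing, camera): "xyz" ([x, y, z] in m, in world coordinates, good to about 4 mm: the middle of the surface that is visible of it).
- arm.masks_of(thing, camera): "pixels" (400x640 bool, what is visible of it).
- arm.place_of(thing, camera): "xyz" ([x, y, z] in m, in world coordinates, good to about 4 mm: a listed point, or the origin of a listed thing).
The state is a dict: "time_s": time; "joints": joint angles; "qd": joint speeds; "effort": joint torques, N m; "ee_pos": TCP position; "ee_rot": TCP orientation; "contact_force": force on the tool from outside, world axes, zero at the start; "wrist_torque": the same for the moment, N m; "grip_width": finger opening in m; "finger_force": force on a finger pad.
Only numpy, scipy, OpenCV 4.12 (cv2) and the standard library are available. Lean on these libraries where they do the work, as an engineer would, in place of code of your own. Each camera call takes 0.05 s, during which the arm holds its last target. There are 200 camera calls.

## Working session

There is one attempt and no reset: what is moved stays moved. The work goes in short steps, Python scripts to look and compute and a shell command to move; the robot and the scene stay as the last step left them, time stands still between calls to the robot, and variables do not carry over. Pictures are saved under pics/ and viewed, at most 14 in all, crops included, and the job is handed in when it is done.

```bash
mkdir -p pics; cat > h.py <<'E'
import numpy as np, cv2
from plant import arm
def snap(c,f):
    r=arm.read_camera(c); cv2.imwrite('pics/'+f,r['pixels'][:,:,::-1]); return r
def world(r,u,v):
    z=r['z_map'][v,u]; p=np.linalg.inv(r['K'])@np.array([u,v,1])*z
    return r['R'].T@(p-r['t'])
def proj(r,X):
    c=r['R']@np.array(X)+r['t']; p=r['K']@c; return (p[:2]/p[2]).round(0)
E
python3 - <<'E'
from h import *
s=arm.state(); print(s['time_s'],s['ee_pos'],s['ee_rot'],s['grip_width'])
r=snap('top','top0.png'); 
for n in ['tray','bay0','bay3','catch','pivot','eye','pin','pin_stand','block0','timer','key_grip','spool','glue','mallet']:
    for d in arm.place_of(n,'top'): print(n,round(d['p'],2),np.round(d['xyz'],3),proj(r,d['xyz']))
snap('scene','scene0.png')
E
```

```text
0.0 [ 0.15044547 -0.65774236  0.40368665] [-8.92175286e-04  9.93684571e-01  1.12205830e-01 -1.71237078e-04] 0.0881558213817492
tray 0.78 [ 0.552 -0.056 -0.003] [342. 206.]
tray 0.27 [ 0.436 -0.234 -0.002] [400. 243.]
bay0 0.96 [ 0.571 -0.06   0.005] [343. 200.]
bay0 0.81 [ 0.617 -0.065  0.011] [344. 185.]
bay0 0.68 [ 0.528 -0.049  0.01 ] [340. 213.]
bay0 0.6 [ 0.49  -0.039  0.009] [337. 226.]
bay3 0.96 [ 0.571 -0.06   0.005] [343. 200.]
bay3 0.81 [ 0.617 -0.065  0.011] [344. 185.]
bay3 0.68 [ 0.528 -0.049  0.01 ] [340. 213.]
bay3 0.6 [ 0.49  -0.039  0.009] [337. 226.]
catch 0.84 [ 0.44  -0.03   0.057] [335. 241.]
catch 0.21 [ 0.513 -0.39  -0.005] [450. 218.]
pivot 0.82 [ 0.671 -0.078  0.063] [349. 164.]
eye 0.89 [ 0.542 -0.27   0.077] [416. 205.]
eye 0.15 [ 0.588  0.164 -0.001] [271. 195.]
pin 0.63 [ 0.442 -0.233  0.004] [400. 241.]
pin_stand 0.72 [ 0.435 -0.233 -0.001] [400. 244.]
pin_stand 0.3 [ 0.512 -0.393  0.001] [451. 218.]
pin_stand 0.2 [ 0.539 -0.27   0.076] [416. 206.]
block0 0.78 [0.511 0.442 0.004] [180. 220.]
block0 0.76 [0.46  0.179 0.002] [265. 236.]
block0 0.68 [0.47  0.296 0.   ] [227. 233.]
block0 0.66 [0.78  0.077 0.006] [298. 135.]
block0 0.63 [0.588 0.166 0.001] [270. 195.]
block0 0.6 [ 0.551  0.291 -0.002] [230. 207.]
block0 0.49 [ 0.358  0.182 -0.   ] [264. 270.]
timer 0.88 [ 0.513 -0.39  -0.001] [450. 218.]
key_grip 0.69 [ 0.514 -0.396  0.09 ] [462. 214.]
spool 0.6 [ 0.711 -0.28  -0.001] [412. 156.]
glue 0.75 [0.35  0.391 0.   ] [195. 273.]
glue 0.58 [ 0.709  0.268 -0.002] [238. 158.]
mallet 0.78 [ 0.711  0.269 -0.002] [238. 157.]
mallet 0.65 [ 0.437 -0.031  0.056] [335. 242.]
mallet 0.3 [ 0.587  0.164 -0.002] [271. 196.]
```

```bash
python3 - <<'E'
import cv2
a=cv2.imread('pics/top0.png')[90:300,150:490]
cv2.imwrite('pics/top0c.png',cv2.resize(a,(800,494),interpolation=cv2.INTER_CUBIC))
E
```

```text
(no output)
```

View pics/top0c.png

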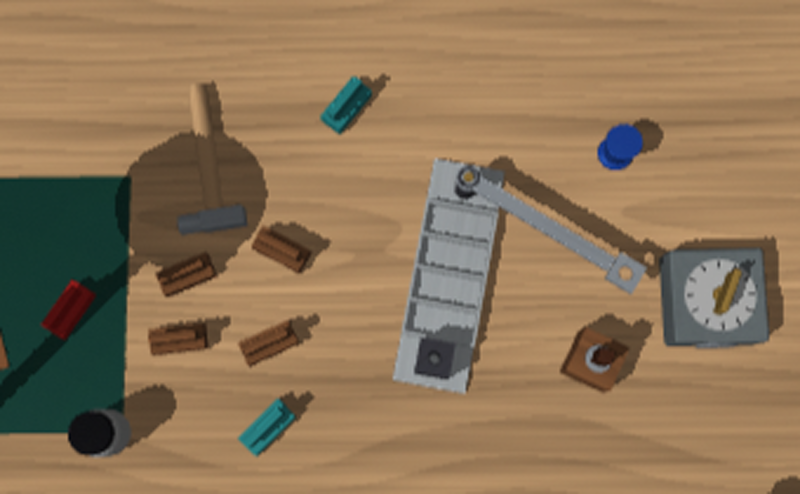

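View pics/scene0.png

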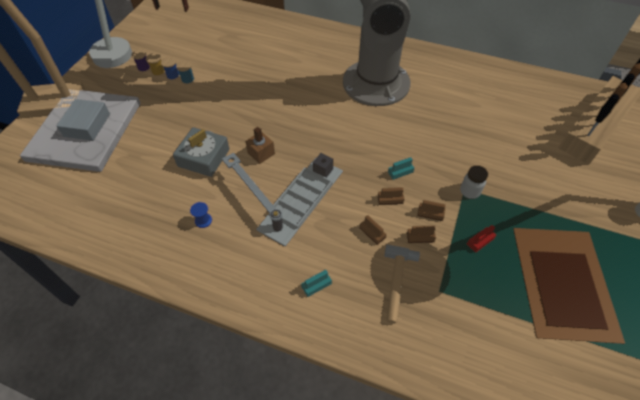

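Sorting look-alikes (crop pixels): the brown T-blocks at (283,248), (187,274), (179,338) and (272,341) are the wanted ones. Red at (70,309) and turquoise at (346,104) and (267,426) are the look-alikes to leave alone. The open keeper runs from (468,180) to (626,272), the pin is at (600,355), and the timer is at (716,297). In the scene view the four brown blocks are at about (391,196), (432,210), (372,230) and (421,235). Next I'll move over the blocks for a wrist close-up.

```bash
python3 -m inch '[-1,0.7,1,0,0,-1,0.7,1,0,0,-1,0.7,1,0,0,-1,0.7,1,0,0,-1,0.7,1,0,0,-1,0.7,1,0,0,-1,0.7,1,0,0,-1,0.7,1,0,0,-1,0.7,1,0,0,-1,0.7,1,0,0]'; python3 -m inch '[-1,0,0.72,0,0,-1,0,0.72,0,0,-1,0,0.72,0,0,-1,0,0.72,0,0,-1,0,0.72,0,0,-1,0,0.72,0,0,-1,0,0.72,0,0,-1,0,0.72,0,0,-1,0,0.72,0,0,-1,0,0.72,0,0]'
cat >> h.py <<'E'
from scipy.spatial.transform import Rotation as Ro
def wrist(f=None):
    s=arm.state(); r=arm.read_camera('wrist')
    q=s['ee_rot']; T=np.eye(4); T[:3,:3]=Ro.from_quat([q[1],q[2],q[3],q[0]]).as_matrix(); T[:3,3]=s['ee_pos']
    M=np.linalg.inv(T@r['mount']); r['R']=M[:3,:3]; r['t']=M[:3,3]
    if f: cv2.imwrite('pics/'+f,r['pixels'][:,:,::-1])
    return r
def cloud(r):
    v,u=np.mgrid[:400,:640]; z=r['z_map'].astype(float); K=r['K']
    p=np.stack([(u-K[0,2])*z/K[0,0],(v-K[1,2])*z/K[1,1],z],-1)
    X=(p-r['t'])@r['R']; X[z==0]=np.nan; return X
def yaw():
    q=arm.state()['ee_rot']; m=Ro.from_quat([q[1],q[2],q[3],q[0]]).as_matrix()
    return np.arctan2(m[1,0],m[0,0])
def ribs(r,n='block0',cam='wrist',z0=.045,z1=.062):
    X=cloud(r); out=[]
    for d in arm.masks_of(n,cam):
        if d['p']<.3: continue
        m=d['pixels'].astype(bool); P=X[m&(X[...,2]>z0)&(X[...,2]<z1)]
        if len(P)<30: continue
        (c,sz,a)=cv2.minAreaRect((P[:,:2]*1000).astype(np.float32))
        a=a if sz[0]>=sz[1] else a+90   # long axis angle deg
        out.append((round(d['p'],2),np.round(c,1),np.round(sz,1),round((a+90)%180-90,1),round(np.median(P[:,2])*1000,1),r['pixels'][m].mean(0).round(),len(P)))
    return out
E
python3 - <<'E'
from h import *
r=wrist('w1.png'); print(np.degrees(yaw()),arm.state()['ee_pos'])
for o in ribs(r): print(*o)
E
```

```text
time_s: 2.05
ee_pos: [0.5017, -0.1555, 0.4051]
ee_rot: [0.0, 0.994, 0.113, 0.001]
contact_force: [-0.0, -0.7, 0.2]
grip_width: 0.0882
finger_force: 0.0
time_s: 3.3
ee_pos: [0.5008, 0.2007, 0.4047]
ee_rot: [0.0, 0.994, 0.111, 0.0]
contact_force: [-0.3, 0.1, -0.1]
grip_width: 0.088
finger_force: 0.0
12.770221130185918 [0.50070999 0.20088495 0.40472808]
0.91 [355.8 180.7] [12.6 59.5] -45.5 51.9 [ 43. 149. 143.] 440
0.88 [585.9 164.9] [59.4 12.1] 61.5 52.0 [158. 112.  68.] 632
0.71 [553.4 288.8] [12.  59.9] -67.5 52.2 [139.  99.  60.] 611
0.66 [469.2 296.6] [12.6 58.9] -83.0 52.1 [134.  95.  58.] 552
0.66 [508.7 440.2] [12.5 60. ] -32.6 52.0 [127.  27.  24.] 707
0.63 [463.1 179.8] [12.6 59.5] -65.6 52.1 [141. 100.  61.] 517
```

View pics/w1.png

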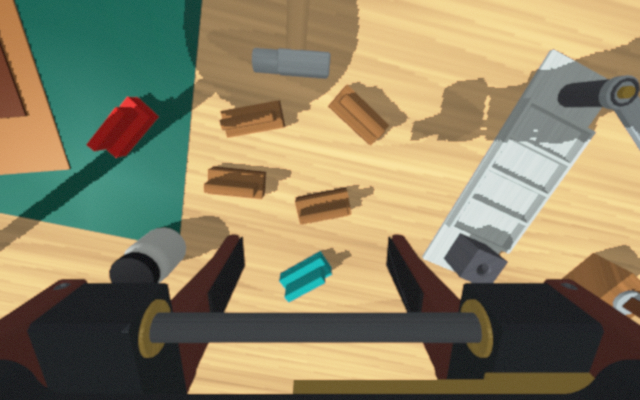

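The wrist view shows the four brown blocks at (252,118), (360,113), (235,181) and (323,204), all with 12x60 mm ribs. Red is at (124,126) and turquoise at (305,275). Next is the tray pose.

```bash
python3 - <<'E'
from h import *
for cam in ['wrist','top']:
    r=wrist() if cam=='wrist' else arm.read_camera('top')
    X=cloud(r); d=np.hypot(X[...,0]-.44,X[...,1]+.03)
    P=X[(d<.05)&(abs(X[...,2]-.058)<.004)]; print(cam,cv2.minAreaRect((P[:,:2]*1000).astype(np.float32)),np.median(P[:,2]),len(P))
    for n in ['catch','pivot','bay0','eye','key_grip','pin','timer']:
        print(n,[(round(q['p'],2),np.round(q['xyz'],4).tolist()) for q in arm.place_of(n,cam) if q['p']>.4])
    # bay walls + floor plate footprint
    C=np.array([.555,-.054]); e=np.array([np.cos(-.205),np.sin(-.205)]); f=np.array([-e[1],e[0]])
    D=X[...,:2]-C; a=D@e; b=D@f
    P=X[(abs(a)<.17)&(abs(b)<.06)&(X[...,2]>.004)&(X[...,2]<.03)]; print(cv2.minAreaRect((P[:,:2]*1000).astype(np.float32)),len(P))
E
```

```text
wrist ((439.5998840332031, -33.37637710571289), (45.69939041137695, 44.186485290527344), 78.68740844726562) 0.0581349072188104 1005
catch [(0.88, [0.4405, -0.0351, 0.0581])]
pivot [(0.65, [0.6651, -0.0762, 0.0617])]
bay0 [(0.66, [0.5334, -0.0495, 0.0071]), (0.66, [0.6178, -0.0696, 0.0039]), (0.58, [0.5719, -0.0563, 0.0057])]
eye []
key_grip []
pin []
timer []
((552.0718383789062, -55.81207275390625), (98.98297119140625, 300.14117431640625), 78.78585052490234) 15781
top ((439.6282653808594, -30.560073852539062), (43.64479064941406, 44.136497497558594), 78.02581024169922) 0.05759056026600765 162
catch [(0.74, [0.4429, -0.0296, 0.0596]), (0.61, [0.4409, -0.2329, 0.0041]), (0.59, [0.5155, -0.3904, 0.0001])]
pivot [(0.81, [0.6683, -0.0753, 0.0649])]
bay0 [(0.98, [0.53, -0.0483, 0.0115]), (0.93, [0.4856, -0.0395, 0.0093]), (0.73, [0.5718, -0.0596, 0.006]), (0.57, [0.6154, -0.0645, 0.0073])]
eye [(0.78, [0.5445, -0.2702, 0.0741]), (0.73, [0.5495, -0.0571, -0.0004])]
key_grip [(0.7, [0.5141, -0.3941, 0.0902])]
pin [(0.58, [0.4412, -0.2345, 0.0055])]
timer []
((554.958740234375, -53.111358642578125), (119.81902313232422, 338.3846435546875), 77.89225769042969) 2319
```

Tray pose is centre (552,-56) mm and yaw -11.3°, which predicts the catch at (439,-33), matching the measurement. First block is A at (586,165), rib at 61.5°.

```bash
python3 -m inch '[0.1,0.17,-0.072,-0.24,1,0.1,0.17,-0.072,-0.24,1,0.1,0.17,-0.072,-0.24,1,0.1,0.17,-0.072,-0.24,1,0.1,0.17,-0.072,-0.24,1,0.1,0.17,-0.072,-0.24,1,0.1,0.17,-0.072,-0.24,1]'; python3 -m inch '[0.1,0,0,0,0.08,0.1,0,0,0,0.08,0.1,0,0,0,0.08]'; python3 - <<'E'
from h import *
s=arm.state();print(s['ee_pos'],np.degrees(yaw()),s['joints'])
r=wrist()
for o in ribs(r): print(*o)
E
```

```text
time_s: 5.08
ee_pos: [0.5854, 0.1662, 0.2852]
ee_rot: [0.0, 0.876, 0.483, 0.0]
contact_force: [-0.5, -0.4, 0.3]
grip_width: 0.0396
finger_force: 0.0
time_s: 5.45
ee_pos: [0.5854, 0.1661, 0.2849]
ee_rot: [0.0, 0.86, 0.51, 0.0]
contact_force: [0.2, 0.1, -0.3]
grip_width: 0.0394
finger_force: 0.0
[0.58543869 0.16607352 0.28492615] 61.392420385006766 [ 0.05930935  0.57338383 -0.59188413  1.79053483  0.39756016  0.89856436
 -1.20974199]
0.77 [780.9  79.8] [12.2 60.9] -38.3 52.1 [ 32. 158. 155.] 1303
0.75 [586.6 165.1] [59.2 11.8] 61.2 52.1 [144. 101.  61.] 1112
0.72 [469.9 297.1] [13.8 59.9] -82.8 51.8 [112.  79.  48.] 1831
0.7 [553.9 289. ] [12.4 60.1] -67.3 52.1 [114.  81.  49.] 1749
```

```bash
python3 -m inch '[0.1,0.002,-0.002,-0.15,0,0.1,0.002,-0.002,-0.15,0,0.1,0.002,-0.002,-0.15,0,1,0.002,-0.002,-0.15,0,1,0.002,-0.002,-0.15,0,1,0.002,-0.002,-0.15,0,1,0.002,-0.002,-0.15,0,1,0.002,-0.002,0.04,0,1,0.002,-0.002,0.04,0,1,0.002,-0.002,0.04,0]'; python3 -m inch '[1,0.06,-0.468,0,0.387,1,0.06,-0.468,0,0.387,1,0.06,-0.468,0,0.387,1,0.06,-0.468,0,0.387,1,0.06,-0.468,0,0.387,1,0.06,-0.468,0,0.387,1,0.06,-0.468,0,0.387]';python3 - <<'E'
from h import *
s=arm.state();print(s['ee_pos'],np.degrees(yaw()),s['joints'])
r=wrist('w2.png')
E
```

```text
time_s: 6.8
ee_pos: [0.5873, 0.1654, 0.3074]
ee_rot: [0.001, 0.86, 0.511, 0.003]
contact_force: [-0.1, -0.5, -1.2]
grip_width: 0.0119
finger_force: 30.0
time_s: 7.68
ee_pos: [0.6162, -0.0669, 0.3042]
ee_rot: [-0.001, 0.771, 0.637, 0.0]
contact_force: [-0.4, 0.6, -1.3]
grip_width: 0.0119
finger_force: 30.0
[ 0.61620424 -0.06691874  0.30423106] 79.07265320314472 [ 0.47939941  0.57882103 -0.64732138  1.74709418  0.4140822   0.95680679
 -0.52375706]
```

View pics/w2.png

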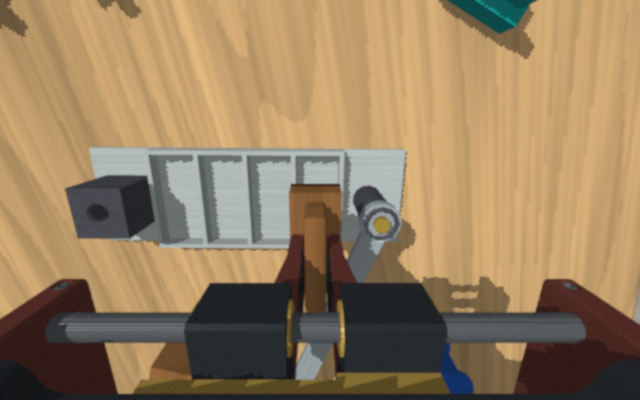

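The block is held square over bay3 (columns 294–343), with the pivot post at (380,215) and the catch hole at (98,212). I'll check the bay wall positions from depth.

```bash
cat >> h.py <<'E'
C0=np.array([.5521,-.0558]); TH=np.radians(-11.3)
def tray(X):
    D=X[...,:2]-C0; c,s=np.cos(TH),np.sin(TH); return D[...,0]*c+D[...,1]*s, -D[...,0]*s+D[...,1]*c
E
python3 - <<'E'
from h import *
r=wrist(); X=cloud(r); a,b=tray(X); z=X[...,2]
m=(abs(b)<.055)&(abs(a)<.16)&(z>.004)&(z<.03); P=X[m]; print(cv2.minAreaRect((P[:,:2]*1000).astype(np.float32)))
for lo,hi in [(.025,.035),(-.01,.01)]:
    w=m&(b>lo)&(b<hi)&(z>.019); print(np.histogram(a[w]*1000,np.arange(-100,100,2)))if 0 else print(sorted({int(round(v)) for v in a[w]*1000}))
w=m&(z>.019)&(abs(a)<.09); print(b[w].min(),b[w].max())
t=(z>.1)&(z<.2)&(abs(b)<.06)&(abs(a-.066)<.03); print('held rib/base', [ (np.round(np.percentile(a[t&(abs(z-h)<.006)]*1000,[1,50,99]),1)) for h in (.116,.146)])
E
```

```text
((553.021484375, -56.13251495361328), (96.6190414428711, 300.10272216796875), 78.75550079345703)
[-89, -88, -87, -86, -85, -45, -44, -43, -42, -41, -1, 0, 1, 2, 3, 43, 44, 45, 46, 86, 87, 88, 89, 90]
[-94, -93, -92, -90, -89, -88, -87, -86, -85, -84, -45, -44, -43, -42, -41, -1, 0, 1, 2, 3, 90, 91, 102, 103, 104, 105, 106, 126]
-0.048421806259701196 0.04816718349785505
held rib/base [array([49.1, 64.7, 80.7]), array([51.5, 65. , 78.7])]
```

```bash
sed -i 's/\[.5521,-.0558\]/[.5528,-.0560]/' h.py; python3 - <<'E' && python3 -m inch '[1,0.003,-0.002,-0.1,0,1,0.003,-0.002,-0.1,0,1,0.003,-0.002,-0.14,0,1,0.003,-0.002,-0.16,0,1,0.003,-0.002,-0.172,0,1,0.003,-0.002,-0.172,0]'
from h import *
r=wrist(); X=cloud(r); a,b=tray(X); z=X[...,2]
h=np.nanmax(z[(np.hypot(a-.115,b)<.025)&(z<.14)]);print(h); assert h<.105
E
```

```text
0.0821418237256749
time_s: 8.57
ee_pos: [0.6182, -0.07, 0.2189]
ee_rot: [0.0, 0.772, 0.635, 0.0]
contact_force: [0.9, -0.5, -0.6]
grip_width: 0.0117
finger_force: 30.0
```

```bash
python3 -m inch '[0.5,0,0,0,0,0.5,0,0,0,0,0.5,0,0,0.1,0,0.5,0,0,0.16,0,0.5,0,0,0.16,0]'; python3 -m inch '[0.1,-0.13,0.717,0,0.75,0.1,-0.13,0.717,0,0.75,0.1,-0.13,0.717,0,0.75,0.1,-0.13,0.717,0,0.75,0.1,-0.13,0.717,0,0.75,0.1,-0.13,0.717,0,0.75,0.1,-0.13,0.717,0,0.75,0.1,-0.13,0.717,0,0.75,0.1,-0.13,0.717,0,0.75]';python3 - <<'E'
from h import *
s=arm.state();print(s['ee_pos'],np.degrees(yaw()))
for o in ribs(wrist()): print(*o)
print('top')
for o in ribs(arm.read_camera('top'),cam='top'): print(*o)
for o in ribs(arm.read_camera('top'),cam='top',z0=.054,z1=.067): print(*o)
E
```

```text
time_s: 9.2
ee_pos: [0.6189, -0.0698, 0.3015]
ee_rot: [0.002, 0.772, 0.635, 0.002]
contact_force: [-0.4, -0.4, -0.3]
grip_width: 0.022
finger_force: 0.0
time_s: 10.32
ee_pos: [0.5537, 0.2864, 0.2979]
ee_rot: [0.0, 0.556, 0.831, -0.001]
contact_force: [0.2, -0.0, -0.1]
grip_width: 0.0398
finger_force: 0.0
[0.55371601 0.28644762 0.29793197] 112.48511236701894
0.75 [554.  289.9] [11.9 59.5] -67.7 52.1 [140.  99.  60.] 1027
0.68 [523.7 431.7] [12.4 25.2] -32.5 52.1 [143.  34.  31.] 679
0.67 [458.8 192.1] [12.2 36. ] -65.7 51.8 [129.  91.  55.] 588
0.67 [469.8 298.1] [12.5 59.6] -83.4 52.0 [139.  98.  59.] 1259
0.64 [356.6 181.7] [14.7 59.9] -44.4 51.5 [ 34. 140. 137.] 1383
top
0.81 [780.8  83. ] [13.8 58.8] -36.5 49.5 [37. 99. 99.] 79
0.68 [617.8 -67.7] [60.  12.6] 79.4 57.1 [103.  70.  46.] 89
0.63 [469.5 299.5] [12.3 58.5] -83.1 50.7 [107.  70.  45.] 80
0.62 [354.9 183.6] [10.8 59.1] -44.9 50.9 [ 55. 118. 114.] 84
0.59 [508.3 442.7] [13.8 58.5] -32.0 51.2 [80. 18. 17.] 85
0.66 [617.8 -68.3] [58.6 12.7] 79.7 58.5 [103.  70.  47.] 77
```

```bash
python3 -m inch '[0.1,0,0.003,-0.178,0,0.1,0,0.003,-0.178,0,0.1,0,0.003,-0.178,0,0.1,0,0.003,-0.178,0,1,0,0.003,-0.178,0,1,0,0.003,-0.178,0,1,0,0.003,-0.178,0,1,0,0.003,-0.178,0,1,0,0.003,0.01,0,1,0,0.003,0.01,0]'; python3 -m inch '[1,0.04,-0.7,0,-0.75,1,0.04,-0.7,0,-0.75,1,0.04,-0.7,0,-0.75,1,0.04,-0.7,0,-0.75,1,0.04,-0.7,0,-0.75,1,0.04,-0.7,0,-0.75,1,0.04,-0.7,0,-0.75,1,0.04,-0.7,0,-0.75,1,0.04,-0.7,0,-0.75,1,0.04,-0.7,0,-0.75]'; cat >> h.py <<'E'
def held(bay):
    s=arm.state(); r=wrist(); X=cloud(r); a,b=tray(X); z=X[...,2]-s['ee_pos'][2]+.2095; c=bay*.044-.066
    t=(abs(b)<.06)&(abs(a-c)<.03)
    print('ee',s['ee_pos'],np.degrees(yaw()),'goal',c*1000)
    for h in (.012,.042):
        k=t&(abs(z-h)<.008); print('a',np.round(np.percentile(a[k]*1000,[1,50,99]),1),'bmax',b[k].max())
E
python3 -c 'from h import *;held(2)'
```

```text
time_s: 11.88
ee_pos: [0.5531, 0.2906, 0.3061]
ee_rot: [0.0, 0.554, 0.832, 0.001]
contact_force: [-1.0, -0.1, -1.2]
grip_width: 0.012
finger_force: 30.0
time_s: 13.12
ee_pos: [0.573, -0.0586, 0.3037]
ee_rot: [-0.0, 0.771, 0.636, 0.0]
contact_force: [-0.2, 0.8, -1.1]
grip_width: 0.0119
finger_force: 30.0
ee [ 0.57297409 -0.05864128  0.30374016] 78.99990829802549 goal 21.999999999999993
a [ 4.5 19.9 35.9] bmax 0.036034104154988034
a [ 5.9 20.  34.8] bmax 0.030883566775450955
```

```bash
python3 -m inch '[1,0.003,-0.003,-0.1,0,1,0.003,-0.003,-0.1,0,1,0.003,-0.003,-0.14,0,1,0.003,-0.003,-0.16,0,1,0.003,-0.003,-0.17,0,1,0.003,-0.003,-0.17,0,0.5,0.003,-0.003,-0.17,0,0.5,0.003,-0.003,-0.17,0,0.5,0.003,-0.003,-0.05,0,0.5,0.003,-0.003,0,0]'; python3 -m inch '[0.1,-0.21,0.717,0,0.4,0.1,-0.21,0.717,0,0.4,0.1,-0.21,0.717,0,0.4,0.1,-0.21,0.717,0,0.4,0.1,-0.21,0.717,0,0.4,0.1,-0.21,0.717,0,0.4,0.1,-0.21,0.717,0,0.4,0.1,-0.21,0.717,0,0.4,0.1,-0.21,0.717,0,0.4]';python3 - <<'E'
from h import *
s=arm.state();print(s['ee_pos'],np.degrees(yaw()))
for o in ribs(wrist()): print(*o)
print('top')
for o in ribs(arm.read_camera('top'),cam='top',z0=.054,z1=.067): print(*o)
E
```

```text
time_s: 14.42
ee_pos: [0.5753, -0.0612, 0.3067]
ee_rot: [0.001, 0.772, 0.635, 0.002]
contact_force: [0.5, -0.0, -0.2]
grip_width: 0.022
finger_force: 0.0
time_s: 15.55
ee_pos: [0.4704, 0.2952, 0.3035]
ee_rot: [0.0, 0.664, 0.747, -0.0]
contact_force: [0.4, 0.5, -0.0]
grip_width: 0.0394
finger_force: 0.0
[0.47035305 0.29523922 0.30347299] 96.73155068685843
0.92 [469.6 298. ] [11.6 59.9] -82.8 52.1 [164. 115.  70.] 961
0.74 [463.5 181.5] [11.6 59.1] -65.2 51.8 [131.  93.  58.] 297
0.56 [509.6 440.7] [12.4 58.5] -33.2 51.9 [136.  30.  28.] 1554
top
0.55 [574.1 -59.2] [58.9 12.2] 78.8 58.2 [92. 61. 40.] 82
0.54 [ 511.2 -151. ] [243.8 241.8] 76.1 57.4 [111. 113. 114.] 204
```

```bash
python3 -m inch '[0.1,-0.002,0.003,-0.188,0,0.1,-0.002,0.003,-0.188,0,0.1,-0.002,0.003,-0.188,0,0.1,-0.002,0.003,-0.188,0,1,-0.002,0.003,-0.188,0,1,-0.002,0.003,-0.188,0,1,-0.002,0.003,-0.188,0,1,-0.002,0.003,-0.188,0,1,-0.002,0.003,0,0,1,-0.002,0.003,0,0]'; python3 -m inch '[1,0.126,-0.7,0,-0.4,1,0.126,-0.7,0,-0.4,1,0.126,-0.7,0,-0.4,1,0.126,-0.7,0,-0.4,1,0.126,-0.7,0,-0.4,1,0.126,-0.7,0,-0.4,1,0.126,-0.7,0,-0.4,1,0.126,-0.7,0,-0.4,1,0.126,-0.7,0,-0.4,1,0.126,-0.7,0,-0.4]'; python3 -c 'from h import *;held(1)'
```

```text
time_s: 17.0
ee_pos: [0.4685, 0.299, 0.3058]
ee_rot: [-0.0, 0.663, 0.748, 0.001]
contact_force: [0.2, -0.1, -2.4]
grip_width: 0.0117
finger_force: 30.0
time_s: 18.25
ee_pos: [0.5314, -0.0502, 0.3037]
ee_rot: [-0.0, 0.771, 0.636, 0.0]
contact_force: [-0.8, 0.1, -1.8]
grip_width: 0.012
finger_force: 30.0
ee [ 0.53136936 -0.05016074  0.30373975] 79.00666261286715 goal -22.000000000000007
a [-38.  -21.9  -6.5] bmax 0.03620714271450219
a [-36.5 -22.5  -7.6] bmax 0.031136998815624695
```

```bash
python3 -m inch '[1,0,-0.002,-0.1,0,1,0,-0.002,-0.1,0,1,0,-0.002,-0.14,0,1,0,-0.002,-0.16,0,1,0,-0.002,-0.17,0,1,0,-0.002,-0.17,0,0.5,0,-0.002,-0.17,0,0.5,0,-0.002,-0.17,0,0.5,0,-0.002,-0.05,0,0.5,0,-0.002,0,0]'; python3 -m inch '[0.1,-0.136,0.464,0,0.79,0.1,-0.136,0.464,0,0.79,0.1,-0.136,0.464,0,0.79,0.1,-0.136,0.464,0,0.79,0.1,-0.136,0.464,0,0.79,0.1,-0.136,0.464,0,0.79,0.1,-0.136,0.464,0,0.79]';python3 - <<'E'
from h import *
s=arm.state();print(s['ee_pos'],np.degrees(yaw()))
for o in ribs(wrist()): print(*o)
print('top')
for o in ribs(arm.read_camera('top'),cam='top',z0=.054,z1=.067): print(*o)
E
```

```text
time_s: 19.55
ee_pos: [0.5323, -0.0522, 0.3065]
ee_rot: [0.001, 0.772, 0.635, 0.001]
contact_force: [-0.0, 0.3, 0.7]
grip_width: 0.0223
finger_force: 0.0
time_s: 20.42
ee_pos: [0.4641, 0.178, 0.3035]
ee_rot: [0.0, 0.543, 0.84, -0.0]
contact_force: [0.4, 0.4, -0.3]
grip_width: 0.0396
finger_force: 0.0
[0.46407303 0.17795181 0.30353396] 114.27429194803813
0.69 [356.5 181.8] [12.3 59.8] -45.2 51.9 [ 25. 128. 125.] 1295
0.66 [463.2 180.7] [11.3 59.7] -65.5 52.2 [137.  95.  56.] 951
top
0.64 [618.1 -68.3] [58.4 13.1] 79.3 58.5 [61. 41. 27.] 81
0.6 [531.7 -49.7] [57.9 12.2] 80.4 58.9 [97. 65. 43.] 71
0.54 [574.3 -59. ] [58.4 12. ] 79.8 58.7 [70. 46. 29.] 81
```

```bash
python3 -m inch '[0.1,-0.002,0.003,-0.188,0,0.1,-0.002,0.003,-0.188,0,0.1,-0.002,0.003,-0.188,0,0.1,-0.002,0.003,-0.188,0,1,-0.002,0.003,-0.188,0,1,-0.002,0.003,-0.188,0,1,-0.002,0.003,-0.188,0,1,-0.002,0.003,-0.188,0,1,-0.002,0.003,0,0,1,-0.002,0.003,0,0]'; python3 -m inch '[1,0.05,-0.447,0,-0.79,1,0.05,-0.447,0,-0.79,1,0.05,-0.447,0,-0.79,1,0.05,-0.447,0,-0.79,1,0.05,-0.447,0,-0.79,1,0.05,-0.447,0,-0.79,1,0.05,-0.447,0,-0.79]'; python3 -c 'from h import *;held(0)'
```

```text
time_s: 21.88
ee_pos: [0.4626, 0.1815, 0.3057]
ee_rot: [0.0, 0.541, 0.841, 0.001]
contact_force: [0.1, -0.1, -1.7]
grip_width: 0.0121
finger_force: 30.0
time_s: 22.75
ee_pos: [0.4873, -0.041, 0.3037]
ee_rot: [-0.0, 0.771, 0.637, 0.0]
contact_force: [-0.7, 0.6, -1.0]
grip_width: 0.0118
finger_force: 30.0
ee [ 0.48732633 -0.04097416  0.303686  ] 79.06135521847472 goal -66.0
a [-82.9 -67.6 -51.6] bmax 0.036675090334365446
a [-81.6 -67.5 -52.7] bmax 0.031393383369436804
```

```bash
python3 -m inch '[1,0.003,-0.003,-0.1,0,1,0.003,-0.003,-0.1,0,1,0.003,-0.003,-0.14,0,1,0.003,-0.003,-0.16,0,1,0.003,-0.003,-0.17,0,1,0.003,-0.003,-0.17,0,0.6,0.003,-0.003,-0.17,0,0.6,0.003,-0.003,-0.17,0,0.6,0.003,-0.003,-0.05,0,0.6,0.003,-0.003,0,0]'; python3 -m inch '[0.1,-0.07,-0.42,0.2,-0.8,0.1,-0.07,-0.42,0.2,-0.8,0.1,-0.07,-0.42,0.2,-0.8,0.1,-0.07,-0.42,0.2,-0.8,0.1,-0.07,-0.42,0.2,-0.8,0.1,-0.07,-0.42,0.2,-0.8,0.1,-0.07,-0.42,0.2,-0.8]';python3 - <<'E'
from h import *
s=arm.state();print(s['ee_pos'],np.degrees(yaw()),s['joints'])
r=wrist('w3.png'); X=cloud(r)
for o in ribs(r,z0=.054,z1=.067): print(*o)
for n in ['eye','pin','pin_stand','key_grip','timer','catch']:
    print(n,[(round(q['p'],2),np.round(q['xyz'],4).tolist()) for q in arm.place_of(n,'wrist') if q['p']>.3])
rt=arm.read_camera('top');Xt=cloud(rt)
for nm,Y in (('w',X),('t',Xt)):
  for k,c,rad,z0,z1 in (('grip',(.44,-.233),.03,.1,.112),('stand',(.44,-.233),.06,.05,.0585),('bar',(.543,-.27),.035,.070,.078),('key',(.514,-.394),.045,.098,.11)):
    P=Y[(np.hypot(Y[...,0]-c[0],Y[...,1]-c[1])<rad)&(Y[...,2]>z0)&(Y[...,2]<z1)]
    if len(P)>5: print(nm,k,cv2.minAreaRect((P[:,:2]*1000).astype(np.float32)),np.median(P[:,2]),len(P))
E
```

```text
time_s: 24.05
ee_pos: [0.4897, -0.0437, 0.3063]
ee_rot: [0.001, 0.772, 0.635, 0.001]
contact_force: [-0.3, 0.5, -0.5]
grip_width: 0.0176
finger_force: 0.0
time_s: 24.92
ee_pos: [0.4542, -0.2525, 0.4031]
ee_rot: [-0.001, 0.93, 0.367, -0.0]
contact_force: [-0.0, -0.5, 0.1]
grip_width: 0.0397
finger_force: 0.0
[ 0.4542134  -0.25245544  0.40314637] 43.064355911898865 [ 0.8611873   0.27352924 -0.55880457  1.89477629  0.16805153  1.02064752
 -0.58852427]
0.85 [487.8 -49.6] [51.9 12.4] 78.9 60.1 [109.  77.  48.] 746
0.64 [527.4 -73.4] [21.5 11.9] 79.3 60.0 [114.  81.  50.] 284
eye [(0.81, [0.5435, -0.2748, 0.0723])]
pin [(0.59, [0.439, -0.2355, 0.0028])]
pin_stand [(0.67, [0.436, -0.2339, 0.0008])]
key_grip [(0.75, [0.516, -0.3938, 0.091])]
timer [(0.66, [0.5158, -0.3899, -0.0008])]
catch [(0.79, [0.4444, -0.036, 0.054])]
w grip ((436.3619079589844, -236.9750518798828), (18.176393508911133, 18.26607322692871), 72.02347564697266) 0.10701666295962477 344
w stand ((436.15185546875, -237.16888427734375), (60.5635986328125, 60.186607360839844), 63.660457611083984) 0.05629901461177726 1854
w bar ((546.6422119140625, -264.8709411621094), (57.059261322021484, 38.35425567626953), 57.497886657714844) 0.07431869379740946 1519
w key ((514.515625, -391.3731384277344), (10.40835952758789, 55.367515563964844), 67.75401306152344) 0.10540479602577793 630
t stand ((436.69439697265625, -233.0796661376953), (59.40003204345703, 60.44436264038086), 64.16728973388672) 0.0549090179862643 188
t bar ((546.0828247070312, -262.8001708984375), (52.73888397216797, 38.21645736694336), 56.568904876708984) 0.07300129539208429 152
```

View pics/w3.png

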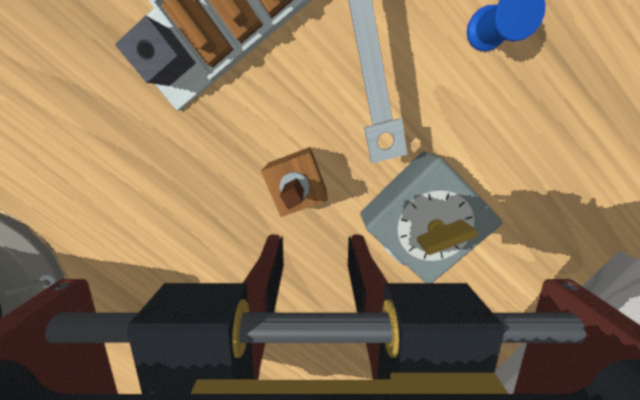

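All four blocks are seated. The image shows the eye at (386,142), the pin at (292,190), the key wing at (447,237) and the catch at (146,48). Moving over the pin.

```bash
python3 - <<'E'
from h import *
r=wrist(); X=cloud(r)
img=r['pixels'][115:170,355:420]; z=X[115:170,355:420,2]
m=((z<.06)).astype(np.uint8); n,l,st,ce=cv2.connectedComponentsWithStats(m,connectivity=4)
for i in range(1,n):
    u,v=ce[i]+[355,115]; ray=r['R'].T@np.linalg.inv(r['K'])@[u,v,1]; o=-r['R'].T@r['t']
    print(st[i,4],u,v,o+ray*((.070-o[2])/ray[2]),o+ray*((.074-o[2])/ray[2]))
E
python3 -m inch '[0.1,-0.036,0.031,-0.2,0.645,0.1,-0.036,0.031,-0.2,0.645,0.1,-0.036,0.031,-0.2,0.645,0.1,-0.036,0.031,-0.2,0.645,0.1,-0.036,0.031,-0.2,0.645]'
python3 - <<'E'
from h import *
s=arm.state();print(s['ee_pos'],np.degrees(yaw()))
Y=cloud(wrist())
for k,c,rad,z0,z1 in (('grip',(.44,-.233),.03,.102,.112),('stand',(.44,-.233),.06,.05,.0585)):
    P=Y[(np.hypot(Y[...,0]-c[0],Y[...,1]-c[1])<rad)&(Y[...,2]>z0)&(Y[...,2]<z1)]
    print(k,cv2.minAreaRect((P[:,:2]*1000).astype(np.float32)),np.median(P[:,2]),len(P))
E
```

```text
2016 389.4141865079365 145.59176587301587 [ 0.54120803 -0.28144324  0.07      ] [ 0.5408705  -0.28038287  0.074     ]
1 388.0 119.0 [ 0.55872137 -0.26027553  0.07      ] [ 0.55816064 -0.25948492  0.074     ]
2 380.5 121.0 [ 0.55205769 -0.256053    0.07      ] [ 0.55158189 -0.2553162   0.074     ]
2 376.5 122.0 [ 0.54853889 -0.25374538  0.07      ] [ 0.54810793 -0.25303799  0.074     ]
196 383.86734693877554 139.39285714285714 [ 0.54161696 -0.27237115  0.07      ] [ 0.54127422 -0.27142639  0.074     ]
time_s: 26.05
ee_pos: [0.4363, -0.2388, 0.3042]
ee_rot: [0.001, 0.81, 0.586, 0.0]
contact_force: [0.5, 0.1, 0.1]
grip_width: 0.0395
finger_force: 0.0
[ 0.43632815 -0.23879923  0.30418693] 71.74643661783689
grip ((436.6653137207031, -236.56834411621094), (18.223617553710938, 17.508094787597656), 71.39797973632812) 0.10703785508712847 715
stand ((436.4457092285156, -236.8817596435547), (60.792991638183594, 60.046287536621094), 63.734920501708984) 0.05628015147402331 3382
```

```bash
python3 -m inch '[0.1,0,0.003,-0.102,0,0.1,0,0.003,-0.102,0,0.1,0,0.003,-0.102,0,1,0,0.003,-0.102,0,1,0,0.003,-0.102,0,1,0,0.003,-0.102,0,1,0,0.003,-0.102,0,1,0,0.003,-0.05,0,1,0,0.003,0.02,0,1,0,0.003,0.078,0]'; python3 -m inch '[1,0.21,-0.07,0,0,1,0.21,-0.07,0,0,1,0.21,-0.07,0,0,1,0.21,-0.07,0,0,1,0.21,-0.07,0,0]'
python3 - <<'E'
from h import *
s=arm.state();print(s['ee_pos'],np.degrees(yaw()),s['joints'])
r=wrist('w4.png'); X=cloud(r);p=s['ee_pos']
d=np.hypot(X[...,0]-p[0],X[...,1]-p[1]);z=X[...,2]
for lo in np.arange(.085,.2,.01):
    P=X[(d<.03)&(z>lo)&(z<lo+.01)]
    if len(P)>5: print(round(lo,3),len(P),P.min(0).round(4),P.max(0).round(4))
E
```

```text
time_s: 27.35
ee_pos: [0.4359, -0.237, 0.3438]
ee_rot: [0.0, 0.809, 0.587, 0.0]
contact_force: [0.2, 0.2, -0.6]
grip_width: 0.0174
finger_force: 30.0
time_s: 27.98
ee_pos: [0.5399, -0.2718, 0.3425]
ee_rot: [-0.0, 0.809, 0.587, -0.001]
contact_force: [-0.1, 0.6, -1.8]
grip_width: 0.0176
finger_force: 30.0
[ 0.53989103 -0.27176967  0.34247815] 71.91801192817006 [ 0.8221363   0.4979009  -0.6129604   1.75721282  0.33449142  0.99367796
 -0.23472311]
0.095 49 [ 0.5342 -0.2711  0.0962] [ 0.5458 -0.2653  0.1049]
0.105 53 [ 0.5362 -0.2706  0.1051] [ 0.5459 -0.2653  0.1146]
0.145 685 [ 0.5268 -0.2734  0.1453] [ 0.5567 -0.2541  0.1549]
0.155 277 [ 0.5261 -0.2684  0.1551] [ 0.5598 -0.2568  0.165 ]
0.165 470 [ 0.526  -0.2682  0.165 ] [ 0.56   -0.2563  0.175 ]
0.175 559 [ 0.5263 -0.2683  0.175 ] [ 0.56   -0.2565  0.185 ]
0.185 778 [ 0.5251 -0.2817  0.185 ] [ 0.5606 -0.2565  0.195 ]
0.195 1596 [ 0.5232 -0.2847  0.195 ] [ 0.5621 -0.2558  0.205 ]
```

View pics/w4.png

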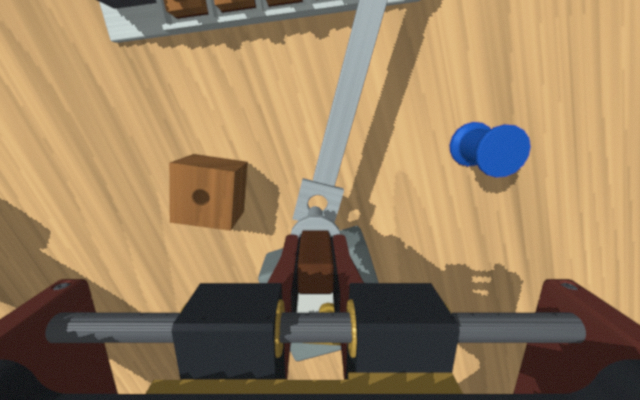

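The pin is held upright, its flange at (317,228) and just in front of the eye at (318,203). The measured shank axis is (540,-271) and the eye is at (541.6,-272). Lowering it gently.

```bash
python3 -m inch '[1,0.003,-0.001,-0.02,0,1,0.003,-0.001,-0.04,0,1,0.003,-0.001,-0.06,0]';  python3 -m inch '[1,0,0,-0.01,0,1,0,0,-0.02,0,1,0,0,-0.03,0,1,0,0,-0.03,0]'; python3 - <<'E'
from h import *
p=arm.state()['ee_pos']; print(p, 'tip z',p[2]-.251)
pv=C0+.115*np.array([np.cos(TH),np.sin(TH)]); print(pv, np.hypot(*(p[:2]-pv)))
r=snap('scene','s5.png')
u,v=proj(r,[*p[:2],.08]).astype(int); a=cv2.imread('pics/s5.png')[v-50:v+50,u-70:u+70]; cv2.imwrite('pics/s5c.png',cv2.resize(a,(700,500),interpolation=cv2.INTER_CUBIC))
q0=np.arctan2(*(np.array([.5416,-.2722])-pv)[::-1]); base=np.array(p[:2])
for t in np.linspace(.2,1.2,6): print(round(t,2),(pv+.23*np.array([np.cos(q0-t),np.sin(q0-t)])).round(4), ((pv+.23*np.array([np.cos(q0-t),np.sin(q0-t)])-base)/.5).round(3))
E
```

```text
time_s: 28.4
ee_pos: [0.5422, -0.2725, 0.3116]
ee_rot: [-0.0, 0.809, 0.587, -0.0]
contact_force: [0.2, -0.8, -0.5]
grip_width: 0.0177
finger_force: 30.0
time_s: 28.9
ee_pos: [0.5424, -0.2725, 0.2973]
ee_rot: [-0.0, 0.809, 0.587, -0.0]
contact_force: [0.2, 0.7, -0.8]
grip_width: 0.0183
finger_force: 30.0
[ 0.54237808 -0.27248931  0.29730611] tip z 0.04630611036482818
[ 0.66557069 -0.07853381] 0.229771969303447
0.2 [ 0.5056 -0.2437] [-0.074  0.057]
0.4 [ 0.4759 -0.2087] [-0.133  0.128]
0.6 [ 0.4539 -0.1684] [-0.177  0.208]
0.8 [ 0.4402 -0.1245] [-0.204  0.296]
1.0 [ 0.4356 -0.0789] [-0.214  0.387]
1.2 [ 0.4401 -0.0332] [-0.205  0.479]
```

View pics/s5c.png

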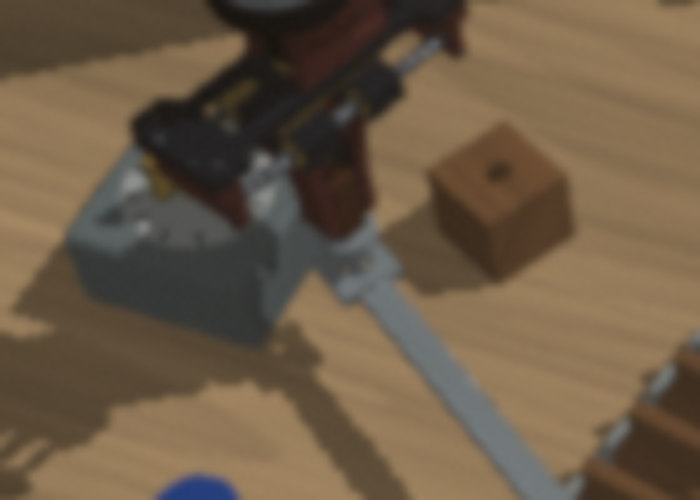

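```bash
python3 -m inch '[1,0,0,0.03,0,1,0,0,0.03,0,1,-0.039,0.027,0.03,0,1,-0.074,0.057,0.03,0,1,-0.105,0.091,0.03,0,1,-0.133,0.128,0.03,0,1,-0.157,0.167,0.03,0,1,-0.177,0.208,0.03,0,1,-0.193,0.252,0.03,0,1,-0.204,0.296,0.03,0]'; python3 - <<'E'
from h import *
s=arm.state();p=s['ee_pos'];print(p,s['contact_force'])
X=cloud(arm.read_camera('top'))
P=X[(np.hypot(X[...,0]-p[0],X[...,1]-p[1])<.04)&(abs(X[...,2]-.074)<.006)]; print(len(P),P.mean(0) if len(P) else '')
pv=C0+.115*np.array([np.cos(TH),np.sin(TH)])
P=X[(abs(X[...,2]-.074)<.006)&(np.hypot(X[...,0]-pv[0],X[...,1]-pv[1])<.19)&(np.hypot(X[...,0]-pv[0],X[...,1]-pv[1])>.05)]
P=P[P[:,1]<-.03]; D=P[:,:2]-pv; print(len(P),'bar dir deg',np.degrees(np.median(np.arctan2(D[:,1],D[:,0])))%360,'pin dir',np.degrees(np.arctan2(p[1]-pv[1],p[0]-pv[0]))%360)
E
```

```text
time_s: 30.2
ee_pos: [0.4401, -0.1234, 0.3129]
ee_rot: [0.0, 0.809, 0.587, 0.0]
contact_force: [1.0, -2.2, -0.4]
grip_width: 0.0181
finger_force: 30.0
[ 0.44010085 -0.12337048  0.31291157] [ 0.99518034 -2.20084082 -0.38298067]
7 [ 0.46387802 -0.10598701  0.07169792]
245 bar dir deg 189.52792795907175 pin dir 191.24704968046203
```

```bash
python3 -m inch '[1,-0.007,0.045,0,0,1,-0.009,0.07,0,0,1,-0.01,0.091,0,0,1,-0.009,0.115,0,0,1,-0.007,0.137,0,0,1,-0.004,0.16,0,0,1,-0.001,0.181,0,0,1,-0.001,0.181,0,0,1,-0.001,0.181,0,0]'; python3 - <<'E'
from h import *
s=arm.state();p=s['ee_pos'];print(p,s['contact_force'],s['grip_width'],np.degrees(yaw()))
r=wrist('w6.png'); X=cloud(r)
z=X[...,2]; d=np.hypot(X[...,0]-p[0],X[...,1]-p[1])
for lo in (.105,.125,.14,.15):
    P=X[(d<.03)&(z>lo)&(z<lo+.01)]
    if len(P)>5: print(lo,len(P),P.min(0).round(4),P.max(0).round(4))
P=X[(abs(z-.074)<.003)&(np.hypot(X[...,0]-.6656,X[...,1]+.0785)>.04)&(X[...,0]>.43)&(abs(X[...,1]+.05)<.07)]; print(len(P),cv2.minAreaRect((P[:,:2]*1000).astype(np.float32)))
E
```

```text
time_s: 31.38
ee_pos: [0.4399, -0.0342, 0.3126]
ee_rot: [-0.0, 0.81, 0.587, -0.0]
contact_force: [-0.3, -2.2, -0.1]
grip_width: 0.0176
finger_force: 30.0
[ 0.43987009 -0.03422842  0.31259758] [-0.2944635  -2.24075446 -0.14243519] 0.01755603162596382 71.90519448952911
0.125 269 [ 0.4264 -0.0305  0.125 ] [ 0.4598 -0.0191  0.135 ]
0.14 506 [ 0.426  -0.0307  0.14  ] [ 0.4601 -0.019   0.15  ]
0.15 612 [ 0.4259 -0.0309  0.15  ] [ 0.4602 -0.0187  0.16  ]
6212 ((526.5326538085938, -54.198463439941406), (33.52719497680664, 204.39178466796875), 76.71075439453125)
```

View pics/w6.png

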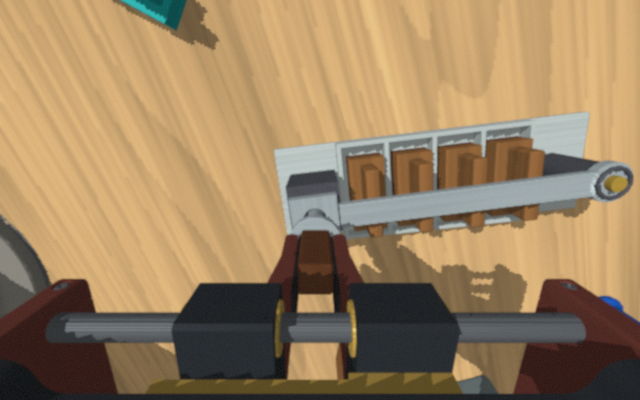

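The bar now lies across all four blocks with the pin in its eye at (317,215), over the catch block. Lowering in steps and watching the force.

```bash
python3 -m inch '[1,0,0,-0.008,0,1,0,0,-0.016,0,1,0,0,-0.024,0,1,0,0,-0.03,0]'
```

```text
time_s: 31.92
ee_pos: [0.4399, -0.0341, 0.2973]
ee_rot: [-0.0, 0.809, 0.587, -0.0]
contact_force: [-0.1, -2.2, 1.3]
grip_width: 0.0178
finger_force: 30.0
```

```bash
python3 -m inch '[1,0,0,-0.008,0,1,0,0,-0.016,0,1,0,0,-0.024,0,1,0,0,-0.032,0,1,0,0,-0.04,0,1,0,0,-0.046,0,1,0,0,-0.046,0]'
```

```text
time_s: 32.8
ee_pos: [0.4399, -0.0341, 0.2743]
ee_rot: [-0.0, 0.809, 0.587, -0.0]
contact_force: [1.1, -2.4, -3.5]
grip_width: 0.0181
finger_force: 30.0
```

```bash
python3 -m inch '[1,0,0,-0.004,0,1,0,0,-0.008,0,1,0,0,-0.008,0]'; python3 -m inch '[1,0,0,-0.002,0,1,0,0,-0.003,0,1,0,0,-0.003,0]'
```

```text
time_s: 33.17
ee_pos: [0.4401, -0.0337, 0.2713]
ee_rot: [0.0, 0.809, 0.587, -0.0]
contact_force: [-4.7, -1.9, 10.8]
grip_width: 0.0178
finger_force: 30.0
time_s: 33.55
ee_pos: [0.4402, -0.0331, 0.2711]
ee_rot: [0.001, 0.809, 0.587, -0.0]
contact_force: [-10.3, -1.0, 30.4]
grip_width: 0.0179
finger_force: 30.0
```

The pin is home: TCP stopped at 0.271 (tip at 20 mm) with 30 N. Releasing and checking.

```bash
python3 -m inch '[0.3,0,0,0.003,0,0.3,0,0,0.003,0,0.3,0,0,0.06,0,0.3,0,0,0.16,0,0.3,0,0,0.16,0]'; python3 -m inch '[0.1,0.15,-0.7,0,1,0.1,0.15,-0.7,0,1,0.1,0.15,-0.7,0,1,0.1,0.15,-0.7,0,1,0.1,0.15,-0.7,0,1,0.1,0.15,-0.7,0,1,0.1,0.15,-0.7,0,1,0.1,0.15,-0.7,0,1]'; python3 - <<'E'
from h import *
s=arm.state();print(s['ee_pos'],np.degrees(yaw()),s['joints'])
r=snap('top','t7.png'); X=cloud(r); z=X[...,2]; d=np.hypot(X[...,0]-.44,X[...,1]+.0335)
print('top z near catch',np.nanmax(z[d<.02]), np.nanmedian(z[d<.009]))
P=X[(d<.025)&(abs(z-.08)<.003)]; print('flange',len(P),P.mean(0) if len(P) else '')
r=wrist('w7.png'); X=cloud(r); z=X[...,2]
P=X[(np.hypot(X[...,0]-.5145,X[...,1]+.3914)<.045)&(abs(z-.106)<.004)]; print(len(P),cv2.minAreaRect((P[:,:2]*1000).astype(np.float32)))
a=cv2.imread('pics/t7.png')[130:270,290:490]; cv2.imwrite('pics/t7c.png',cv2.resize(a,(800,560),interpolation=cv2.INTER_CUBIC))
E
```

```text
time_s: 34.17
ee_pos: [0.4414, -0.0336, 0.3519]
ee_rot: [0.002, 0.81, 0.587, 0.002]
contact_force: [0.1, 0.7, 0.0]
grip_width: 0.0306
finger_force: 0.0
time_s: 35.17
ee_pos: [0.515, -0.383, 0.3477]
ee_rot: [-0.001, 0.523, 0.852, 0.001]
contact_force: [-0.3, 0.6, -0.6]
grip_width: 0.0397
finger_force: 0.0
[ 0.51495493 -0.38303282  0.34773778] 116.95951425376416 [ 1.05464034  0.58251126 -0.72716937  1.6548787   0.4278445   1.0720902
  0.67062137]
top z near catch 0.12876395822335535 0.12379523896311319
flange 48 [ 0.44067395 -0.0303224   0.07950322]
764 ((514.9555053710938, -391.5799255371094), (10.272185325622559, 56.00859069824219), 67.73143768310547)
```

View pics/t7c.png

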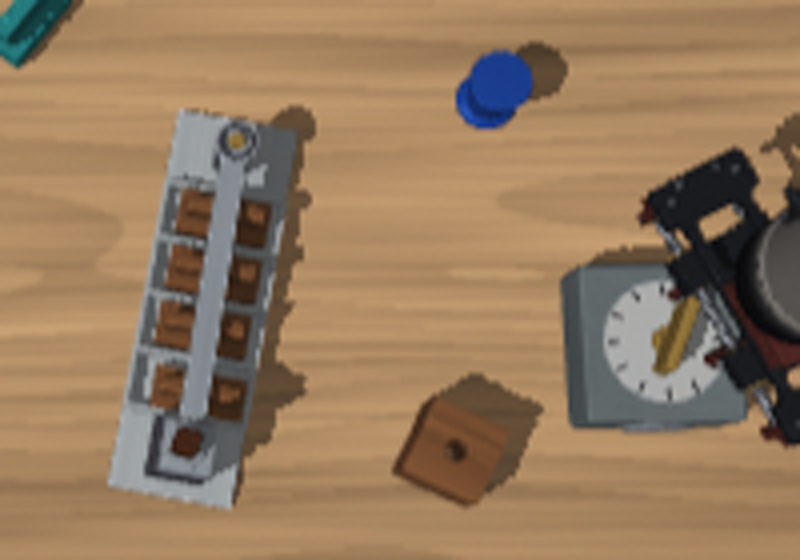

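Keeper shut and pinned: the flange is at 79.5 mm and the grip top at 124 mm. The crop shows the bar over all four blocks and the pin at (186,440). Next is the key, wing at (515,-391.5) along 157.7°.

```bash
python3 -m inch '[0.3,0,-0.017,-0.08,0.906,0.3,0,-0.017,-0.08,0.906,0.3,0,-0.017,-0.08,0.906,0.3,0,-0.017,-0.08,0.906,0.3,0,-0.017,-0.08,0.906,0.3,0,-0.017,-0.08,0.906]'; python3 - <<'E'
from h import *
s=arm.state();print(s['ee_pos'],np.degrees(yaw()),s['joints'][6])
X=cloud(wrist()); z=X[...,2]
P=X[(np.hypot(X[...,0]-.515,X[...,1]+.3914)<.04)&(abs(z-.106)<.004)]; print(len(P),cv2.minAreaRect((P[:,:2]*1000).astype(np.float32)))
E
```

```text
time_s: 36.02
ee_pos: [0.5151, -0.3918, 0.3094]
ee_rot: [0.0, 0.194, 0.981, -0.0]
contact_force: [-0.2, 0.6, -0.3]
grip_width: 0.031
finger_force: 0.0
[ 0.51511911 -0.39178166  0.30935694] 157.58734852500027 1.2828036775104559
1083 ((514.4931640625, -391.27642822265625), (9.823412895202637, 55.680274963378906), 67.35338592529297)
```

```bash
python3 -m inch '[0.3,-0.001,0.001,-0.103,0,0.3,-0.001,0.001,-0.103,0,0.3,-0.001,0.001,-0.103,0,1,-0.001,0.001,-0.103,0,1,-0.001,0.001,-0.103,0,1,-0.001,0.001,-0.103,0,1,-0.001,0.001,-0.103,0]'; python3 -m inch '[1,0,0,0,-0.15,1,0,0,0,-0.3,1,0,0,0,-0.45,1,0,0,0,-0.6,1,0,0,0,-0.8,1,0,0,0,-1,1,0,0,0,-1]'; python3 - <<'E'
from h import *
s=arm.state();print(s['ee_pos'],np.degrees(yaw()),s['joints'][6],s['wrist_torque'])
E
```

```text
time_s: 36.95
ee_pos: [0.5153, -0.3911, 0.2589]
ee_rot: [0.001, 0.193, 0.981, 0.0]
contact_force: [-0.3, 3.0, 6.3]
grip_width: 0.0099
finger_force: 30.0
time_s: 37.83
ee_pos: [0.5151, -0.3914, 0.2589]
ee_rot: [0.001, 0.554, 0.832, 0.0]
contact_force: [-0.9, 3.7, 8.2]
grip_width: 0.0094
finger_force: 30.0
[ 0.5150947  -0.39138851  0.25888123] 112.70335615837197 0.5582767582388088 [ 0.66352836  0.08768294 -0.0507123 ]
```

```bash
for i in 1; do python3 -m inch '[1,0,0,0.002,-0.2,1,0,0,0.002,-0.4,1,0,0,0.002,-0.6,1,0,0,0.002,-0.8,1,0,0,0.002,-1,1,0,0,0.002,-1]'; python3 -m inch '[1,0,0,0,-0.2,1,0,0,0,-0.4,1,0,0,0,-0.6,1,0,0,0,-0.8,1,0,0,0,-1,1,0,0,0,-1]';  python3 -m inch '[1,0,0,0,-0.2,1,0,0,0,-0.4,1,0,0,0,-0.6,1,0,0,0,-0.8,1,0,0,0,-1,1,0,0,0,-1]'; python3 -m inch '[1,0,0,0,-0.2,1,0,0,0,-0.4,1,0,0,0,-0.6,1,0,0,0,-0.8,1,0,0,0,-0.9,1,0,0,0,-0.9]'; done;  python3 - <<'E'
from h import *
s=arm.state();print(s['ee_pos'],np.degrees(yaw()),s['joints'],s['wrist_torque'])
E
```

```text
time_s: 38.58
ee_pos: [0.5146, -0.3915, 0.2589]
ee_rot: [-0.0, 0.83, 0.558, -0.0]
contact_force: [-0.3, 2.8, 3.5]
grip_width: 0.0096
finger_force: 30.0
time_s: 39.33
ee_pos: [0.5144, -0.3912, 0.2589]
ee_rot: [-0.001, 0.98, 0.199, -0.001]
contact_force: [-1.3, 4.3, 5.5]
grip_width: 0.0097
finger_force: 30.0
time_s: 40.08
ee_pos: [0.5145, -0.3908, 0.2589]
ee_rot: [-0.001, 0.982, -0.191, -0.001]
contact_force: [-2.1, 6.2, 8.2]
grip_width: 0.01
finger_force: 30.0
time_s: 40.83
ee_pos: [0.5148, -0.3905, 0.2589]
ee_rot: [-0.001, 0.855, -0.518, -0.001]
contact_force: [-1.9, 6.3, 8.4]
grip_width: 0.0102
finger_force: 30.0
[ 0.51478247 -0.39054965  0.25887129] -62.42724773089467 [ 0.48827546  0.58993021  0.08945564  1.74624    -0.07070394  0.81113204
 -2.04881812] [1.64296247 0.45629251 0.02034154]
```

```bash
python3 -m inch '[0.3,0,0,0,0,0.3,0,0,0,0,0.3,0,0,0.1,0,0.3,0,0,0.1,0,0.3,0,0,0.1,0.2,0.3,0,0,0.1,0.4,0.3,0,0,0.1,0.6,0.3,0,0,0.1,0.8,0.3,0,0,0.1,1]'; python3 -m inch '[0.3,0,0,0,1,0.3,0,0,0,1,0.3,0,0,0,1,0.3,0,0,0,1,0.3,0,0,0,1]'; python3 -m inch '[0.3,0,0,0,1,0.3,0,0,0,1,0.3,0,0,0,1,0.3,0,0,0,1,0.3,0,0,0,1]';  python3 -m inch '[0.3,0,0,0,1,0.3,0,0,0,1,0.3,0,0,0,1,0.3,0,0,0,1,0.3,0,0,0,1,0.3,0,0,0,1]'; python3 - <<'E'
from h import *
s=arm.state();print(s['ee_pos'],np.degrees(yaw()),s['joints'])
X=cloud(wrist()); z=X[...,2]
P=X[(np.hypot(X[...,0]-.515,X[...,1]+.3914)<.04)&(abs(z-.106)<.004)]; print(len(P),cv2.minAreaRect((P[:,:2]*1000).astype(np.float32)))
E
```

```text
time_s: 41.95
ee_pos: [0.514, -0.3924, 0.3077]
ee_rot: [0.0, 0.988, -0.152, -0.0]
contact_force: [-1.0, -0.5, 0.6]
grip_width: 0.0308
finger_force: 0.0
time_s: 42.58
ee_pos: [0.514, -0.3925, 0.3078]
ee_rot: [-0.0, 0.972, 0.235, -0.0]
contact_force: [0.8, -0.2, -0.1]
grip_width: 0.0309
finger_force: 0.0
time_s: 43.2
ee_pos: [0.5142, -0.3923, 0.3081]
ee_rot: [-0.0, 0.809, 0.588, 0.0]
contact_force: [-0.8, 0.1, 0.5]
grip_width: 0.0309
finger_force: 0.0
time_s: 43.95
ee_pos: [0.5144, -0.3921, 0.3085]
ee_rot: [-0.0, 0.523, 0.852, 0.0]
contact_force: [0.3, -0.4, -0.4]
grip_width: 0.0308
finger_force: 0.0
[ 0.5144074  -0.39208731  0.30848297] 116.92218064519264 [ 1.0019902   0.6105226  -0.63383562  1.67730765  0.41715724  0.99289632
  0.69221254]
1083 ((514.6770629882812, -391.53033447265625), (9.817635536193848, 55.39414596557617), 27.496864318847656)
```

```bash
python3 -m inch '[0.3,0.001,0.001,-0.096,0.01,0.3,0.001,0.001,-0.096,0.01,0.3,0.001,0.001,-0.096,0.01,1,0.001,0.001,-0.096,0.01,1,0.001,0.001,-0.096,0.01,1,0.001,0.001,-0.096,0.01,1,0.001,0.001,-0.096,0.01]'; python3 -m inch '[1,0,0,0,-0.2,1,0,0,0,-0.4,1,0,0,0,-0.6,1,0,0,0,-0.8,1,0,0,0,-1,1,0,0,0,-1]'; python3 -m inch '[1,0,0,0,-0.2,1,0,0,0,-0.4,1,0,0,0,-0.6,1,0,0,0,-0.8,1,0,0,0,-0.9,1,0,0,0,-0.9]';python3 - <<'E'
from h import *
s=arm.state();print(s['ee_pos'],np.degrees(yaw()),s['joints'][6],s['wrist_torque'],s['effort'][6],s['grip_width'])
E
```

```text
time_s: 44.88
ee_pos: [0.5153, -0.3917, 0.2617]
ee_rot: [0.001, 0.518, 0.855, -0.0]
contact_force: [-1.1, -0.2, 4.9]
grip_width: 0.0098
finger_force: 30.0
time_s: 45.62
ee_pos: [0.5148, -0.3917, 0.2616]
ee_rot: [0.0, 0.806, 0.591, -0.001]
contact_force: [-3.9, 0.7, 8.0]
grip_width: 0.0099
finger_force: 30.0
time_s: 46.38
ee_pos: [0.5143, -0.3914, 0.2616]
ee_rot: [-0.0, 0.961, 0.276, -0.001]
contact_force: [-5.9, 2.9, 10.7]
grip_width: 0.0097
finger_force: 30.0
[ 0.51428353 -0.39142752  0.26161651] 32.0718279643782 -0.6151463005140057 [ 0.43319453  1.14451674 -0.0747504 ] -0.26496537029743195 0.009699597202016982
```

```bash
cat > st.py <<'E'
from h import *
s=arm.state();print('>>',np.degrees(yaw()).round(2),s['wrist_torque'].round(3) if hasattr(s['wrist_torque'],'round') else s['wrist_torque'],round(s['effort'][6],3),s['grip_width'])
E
python3 -m inch '[1,0,0,0,-0.1,1,0,0,0,-0.2,1,0,0,0,-0.2]'|grep force; python3 st.py;  python3 -m inch '[1,0,0,0,-0.1,1,0,0,0,-0.1]'|grep force; python3 st.py;  python3 -m inch '[1,0,0,0,-0.1,1,0,0,0,-0.1]'|grep force; python3 st.py
```

```text
contact_force: [-6.5, 1.2, 10.5]
finger_force: 30.0
>> 23.08 [ 0.691  1.248 -0.044] -0.258 0.009959391204896828
contact_force: [-4.8, 2.0, 10.9]
finger_force: 30.0
>> 18.58 [ 0.668  1.244 -0.022] -0.251 0.009817871494966867
contact_force: [-5.9, 2.4, 11.5]
finger_force: 30.7
>> 14.19 [0.668 1.357 0.617] -0.944 0.01034881494321663
```

```bash
python3 -m inch '[1,0,0,0,-0.06,1,0,0,0,-0.06,1,0,0,0,-0.06]'|grep force; python3 st.py
```

```text
contact_force: [-5.8, 2.7, 11.3]
finger_force: 31.5
>> 11.55 [0.653 1.208 0.714] -0.716 0.010485934987647034
```

The torque jumped and then levelled off, so the key is at its stop. Releasing and verifying.

```bash
python3 -m inch '[0.3,0,0,0,0,0.3,0,0,0,0,0.3,0,0,0.1,0,0.3,0,0,0.2,0,0.3,0,0,0.2,0,0.3,0,0,0.2,0]'; python3 - <<'E'
from h import *
X=cloud(wrist('w8.png')); z=X[...,2]
P=X[(np.hypot(X[...,0]-.515,X[...,1]+.3914)<.04)&(abs(z-.106)<.004)]; print(len(P),cv2.minAreaRect((P[:,:2]*1000).astype(np.float32)))
r=snap('top','t8.png'); X=cloud(r); z=X[...,2]; d=np.hypot(X[...,0]-.44,X[...,1]+.0335)
P=X[(d<.025)&(abs(z-.08)<.003)]; print('flange',len(P),P.mean(0), np.nanmedian(z[d<.009]))
a=cv2.imread('pics/t8.png')[90:300,150:490]; cv2.imwrite('pics/t8c.png',cv2.resize(a,(800,494),interpolation=cv2.INTER_CUBIC))
E
```

```text
time_s: 48.38
ee_pos: [0.5147, -0.3914, 0.36]
ee_rot: [-0.0, 0.995, 0.1, -0.0]
contact_force: [0.2, 1.2, 0.1]
grip_width: 0.0306
finger_force: 0.0
704 ((514.9190673828125, -391.97015380859375), (54.6208610534668, 9.99512767791748), 16.931638717651367)
flange 51 [ 0.4396228  -0.02996501  0.07918846] 0.123637783608349
```

View pics/t8c.png

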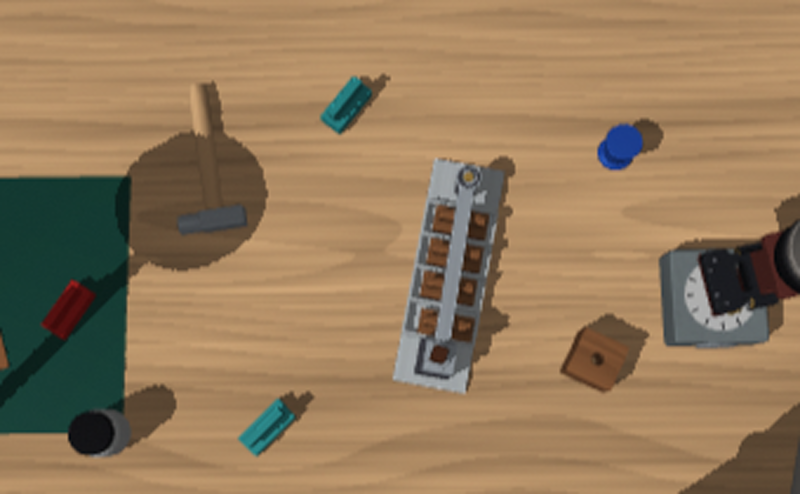

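Final view: the blocks are pinned under the bar at (453,270), the pin is at (440,354), and the hammer, jar, spool and look-alikes haven't moved. The wing rests at its stop, 5.6 rad wound. Handing in.

```bash
python3 -c "
from plant import arm
print(arm.close_job())"
```

```text
the job is handed in; nothing more can be done
None
```

The job is done and handed in at about 48 s: all four blocks are seated one to a bay, the keeper is shut and the pin fully home, the timer is wound to its stop, and the glue jar, spool and hammer are where they were.

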